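Pack out a drilling jig and hold the clamp shut

TASK

The aluminium block in the drilling jig is too short for the push clamp to reach: stand blue packing plates from the wooden rack upright in the gap between the block and the clamp's black nose, one behind the other on the bed, until pushing the red handle makes the nose bite on the stack before the plunger runs out of stroke (leave spare plates in the rack). Then push the handle towards the block until you feel the spring in the nose give about half way, so that plates and block are pressed firmly against the end stop, and finish holding the handle like that with your fingers, still pushing, so that I can lock the clamp. Do not ram it, and leave the other things on the bench alone.

Things in the scene. Friction and masses are not known exactly. Their poses are not given: they have to be found in the camera images.
- jig: Drilling jig: aluminium base 230 x 110 x 15 mm (x -35 to 195 mm), fixed to the bench. Origin: on the bench, on the centre line, below the face of the end stop. +x runs along the bed from end stop to clamp, z up. The bed (top of the base) is 15 mm above the origin. Two steel side rails (x 2 to 112 mm, tops at z = 29 mm) leave a channel 58 mm wide.
- end_stop: Grey end stop bolted to the jig; its frame is the jig's, raised by 15 mm. Its face at x = 0 looks to +x. It carries a drill-bush arm 34 mm wide that reaches over the block to x = 26 mm; the arm's top is 72 mm and the bush's top 77 mm above the bench.
- block: Loose aluminium workpiece 60 (along the jig's x) x 50 x 40 mm high, about 0.3 kg, lying on the bed within 2 mm of the end stop; its top is 55 mm above the bench. Origin: centre of its underside; axes as the jig's.
- clamp: Green push-clamp bracket bolted to the bed somewhere along the jig (every time elsewhere), axes as the jig's. Origin: on the bed, on the centre line, directly below the face of the nose when the plunger is fully back. The gap from block to nose with the plunger back is 33 to 56 mm. The bracket stands at x = 22 to 72 mm from this origin, 47 mm high above the bed.
- plunger (a joint): Travel of the clamp's plunger (16 mm steel rod) in m: 0 fully back, 0.026 at the end of its stroke, where it hits a stop; grows as the handle is pushed towards the block. It starts within 3 mm of fully back, slides with about 2 N of friction and stays where it is left. The nose moves with it.
- nose: Black rubber-faced pad, 40 mm wide and 34 mm high, on the front of the plunger. It yields up to 6 mm against a spring of 4 N per mm (24 N fully in, 12 N half way), which pushes the plunger back when the handle is let go. Origin: below the centre of its face, at bed height; the centre of the face is 25 mm and its top edge 42 mm above the bed.
- handle_grip (a point): Point to grip on the push handle, a red upright paddle on the rear end of the plunger: 14 mm thick along the jig's x, 28 mm wide, rising from 31 to 105 mm above the bench, 115 mm behind the nose face. The point is on its centre line, 88 mm above the bench (17 mm below its top). Push along the jig's -x.
- rack: Wooden rack 185 x 76 x 26 mm high, fixed to the bench, with four slots across it, 45 mm apart along its x axis (x = -67.5, -22.5, 22.5, 67.5 mm), each 15 x 56 mm and 18 mm deep. Origin: centre of its underside.
- plate0: Blue packing plate, loose: 12 mm thick (its x axis), 50 mm wide (y) and 55 mm high (z), 90 g; all four are alike. It starts upright in the rack, its foot 8 mm and its top 63 mm above the bench. On the jig's bed its top is 70 mm above the bench. Origin: centre of its underside.
- plate1: Blue packing plate, loose: 12 mm thick (its x axis), 50 mm wide (y) and 55 mm high (z), 90 g; all four are alike. It starts upright in the rack, its foot 8 mm and its top 63 mm above the bench. On the jig's bed its top is 70 mm above the bench. Origin: centre of its underside.
- plate2: Blue packing plate, loose: 12 mm thick (its x axis), 50 mm wide (y) and 55 mm high (z), 90 g; all four are alike. It starts upright in the rack, its foot 8 mm and its top 63 mm above the bench. On the jig's bed its top is 70 mm above the bench. Origin: centre of its underside.
- plate3: Blue packing plate, loose: 12 mm thick (its x axis), 50 mm wide (y) and 55 mm high (z), 90 g; all four are alike. It starts upright in the rack, its foot 8 mm and its top 63 mm above the bench. On the jig's bed its top is 70 mm above the bench. Origin: centre of its underside.
- brush: Bystander: red-handled paint brush, 200 mm, lying on the bench.
- wrench: Bystander: steel wrench, 150 mm, lying on the bench.
- screwdriver: Bystander: yellow screwdriver, 190 mm, lying on the bench.
- oil_bottle: Bystander: white bottle with a red cap, 48 mm across, 130 mm high.
- screw_jar: Bystander: glass jar, 60 mm across, 70 mm high.
- small_carton: Bystander: small cardboard box 75 x 95 x 60 mm.
Not all that is in view belongs to the job. Leave any orange or pink look-alike of the block alone.

How it is judged (in metres and radians):
On the way:
1. a packing plate stands upright on the bed in the gap, let go ((((x of plate0 in the frame of jig between 0.06 and 0.116 m and y of plate0 in the frame of jig between -0.008 and 0.008 m and z of plate0 in the frame of jig between 0.011 and 0.019 m and angle between plate0's own z axis and vertical below 0.12 rad) and contact force between the fingers and plate0 below 0.2 N) or ((x of plate1 in the frame of jig between 0.06 and 0.116 m and y of plate1 in the frame of jig between -0.008 and 0.008 m and z of plate1 in the frame of jig between 0.011 and 0.019 m and angle between plate1's own z axis and vertical below 0.12 rad) and contact force between the fingers and plate1 below 0.2 N) or ((x of plate2 in the frame of jig between 0.06 and 0.116 m and y of plate2 in the frame of jig between -0.008 and 0.008 m and z of plate2 in the frame of jig between 0.011 and 0.019 m and angle between plate2's own z axis and vertical below 0.12 rad) and contact force between the fingers and plate2 below 0.2 N) or ((x of plate3 in the frame of jig between 0.06 and 0.116 m and y of plate3 in the frame of jig between -0.008 and 0.008 m and z of plate3 in the frame of jig between 0.011 and 0.019 m and angle between plate3's own z axis and vertical below 0.12 rad) and contact force between the fingers and plate3 below 0.2 N))), for 0.2 s.
At the end, for the whole second after the job is handed in: Nose on plate over 6 N; plate on block, block on end stop over 3 N; block square within 0.06 rad. Plates stand upright (0.12 rad) on the bed between block and nose, within 8 mm of the centre line, or in the rack. Fingers on the handle over 3 N (TCP within 50 mm of its point), off the plates ((contact force between nose and plate0 above 6 N or contact force between nose and plate1 above 6 N or contact force between nose and plate2 above 6 N or contact force between nose and plate3 above 6 N) and (contact force between block and plate0 above 3 N or contact force between block and plate1 above 3 N or contact force between block and plate2 above 3 N or contact force between block and plate3 above 3 N) and contact force between block and end_stop above 3 N and angle between the x axis of block and the x axis of jig, either way round below 0.06 rad and contact force between the fingers and clamp above 3 N and distance between the grasp point and handle_grip below 0.05 m and ((x of plate0 in the frame of jig between 0.06 and 0.116 m and y of plate0 in the frame of jig between -0.008 and 0.008 m and z of plate0 in the frame of jig between 0.011 and 0.019 m and angle between plate0's own z axis and vertical below 0.12 rad) or (x of plate0 in the frame of rack between -0.085 and 0.085 m and y of plate0 in the frame of rack between -0.012 and 0.012 m and z of plate0 in the frame of rack between 0.004 and 0.013 m)) and ((x of plate1 in the frame of jig between 0.06 and 0.116 m and y of plate1 in the frame of jig between -0.008 and 0.008 m and z of plate1 in the frame of jig between 0.011 and 0.019 m and angle between plate1's own z axis and vertical below 0.12 rad) or (x of plate1 in the frame of rack between -0.085 and 0.085 m and y of plate1 in the frame of rack between -0.012 and 0.012 m and z of plate1 in the frame of rack between 0.004 and 0.013 m)) and ((x of plate2 in the frame of jig between 0.06 and 0.116 m and y of plate2 in the frame of jig between -0.008 and 0.008 m and z of plate2 in the frame of jig between 0.011 and 0.019 m and angle between plate2's own z axis and vertical below 0.12 rad) or (x of plate2 in the frame of rack between -0.085 and 0.085 m and y of plate2 in the frame of rack between -0.012 and 0.012 m and z of plate2 in the frame of rack between 0.004 and 0.013 m)) and ((x of plate3 in the frame of jig between 0.06 and 0.116 m and y of plate3 in the frame of jig between -0.008 and 0.008 m and z of plate3 in the frame of jig between 0.011 and 0.019 m and angle between plate3's own z axis and vertical below 0.12 rad) or (x of plate3 in the frame of rack between -0.085 and 0.085 m and y of plate3 in the frame of rack between -0.012 and 0.012 m and z of plate3 in the frame of rack between 0.004 and 0.013 m)) and contact force between the fingers and plate0 below 0.5 N and contact force between the fingers and plate1 below 0.5 N and contact force between the fingers and plate2 below 0.5 N and contact force between the fingers and plate3 below 0.5 N); the arm keeps its last pose, push and grip.
It fails at once if the clamp is rammed: more than 45 N between block and end stop (contact force between block and end_stop above 45 N).
It fails at once if a bystander is moved by more than 30 mm (distance of any of brush, wrench, screwdriver, oil_bottle, screw_jar, small_carton from where it was at the start of the episode above 0.03 m).
It also fails if it takes over 72 s, if anything falls off the work surface, if the arm or the gripper's body presses on something with over 40 N, if the wrist force passes 120 N, or if a joint passes its speed limit or range.

ROBOT

A 6-joint arm with a two-finger parallel gripper is mounted at the origin on the work surface. World frame = base frame: x ahead of the robot, y to its left, z up, the work surface at z = 0. Lengths are in m, angles in degrees, forces in N, time in s.
With the tool pointing down it reaches from about 0.4 to 0.825 m from the base axis. Payload 7 kg.
Tool frame: the origin (TCP) lies between the finger pads, 19 mm behind the fingertips; this is the grasp point; z points along the fingers, y is the line along which they close (so a half turn about z gives the same grasp; the last joint's range is limited). The gripper opens to 88 mm and grips with 3 to 60 N. Pads are 19 mm wide; open, the fingers measure 130 mm over their backs; the gripper's body (78 mm by 193 mm) begins 47 mm behind the grasp point.
Start: joints at [82.168, 20.546, 0.682, 0, -70.136, -16.507], TCP at [0.278, 0.615, 0.245] pointing down, gripper open.
Joint ranges: [-176.03, 176.03], [-82.01, 121.73], [-58.28, 71.71], [-173.87, 95.51], [-174.79, -0.11], [-173.66, 173.66]. Speed limits (degrees/s): [136.94, 136.94, 172.46, 180, 180, 180].

INTERFACE

Orientations are given as [roll, pitch, yaw] about the fixed x, y, z axes, in that order (R = Rz(yaw) Ry(pitch) Rx(roll)).
In Python, from plant import r gives the robot as it stands.
- The arm moves only by the tool carry_out, never from a script. Its argument "targets" is a list of rows, each a list of 6 numbers: the shift along the tool's x, y, z scaled (see below), then the turn, a rotation vector about the tool's x, y, z scaled (see below). A call has 1 to 5 rows; each row shifts and turns the commanded pose from where the row before left it, along the tool's axes as they then stand; what a row does not reach is not made up. The controller multiplies each number of a shift by 0.5 m and each number of a turn by 60 degrees. A row lasts 1/8 s, in which the tool goes at most 62.5 mm and 10.7 degrees, less where a joint would pass 70% of its speed; a pose out of reach is approached as far as the arm can. A call with a number of a shift or a turn outside -1 to 1 is refused whole. A call with a gripper value outside its range is refused whole. "hand" is the opening, from 0 (shut) to 1 (fully open), set as the call begins (left out, the last holds). The fingers move at their own pace and stop on an object; "squeeze" is the grip in N (left out, the last holds). Time passes only in rows, so rows that do not move let the fingers close. It gives the time, the measured TCP pose, the force, the opening and the grip force at its end, in the units of the state.
- r.get_state(): the state, without advancing time (a new reading comes with each control period).
- r.capture(name): name is "scene" or "top" or "wrist"; returns the picture (384x512x3 uint8, red, green, blue); there is no depth.
- r.camera_info(name): a dict with "K" (3x3 intrinsics, pixels), "distortion" ([k1, k2, p1, p2, k3] as OpenCV has them; the pictures are not rectified), "eye" and "attitude" of the camera in the world. Camera axes: x right, y down, z forward; pixel columns grow to the right and rows downward; lengths in m; the calibration is good to about 2 mm. A picture is of the moment at which its call begins: read the wrist's pose just before it. camera_info takes no time and is no camera call; for the wrist camera it gives the pose at the moment of the call.
- r.close_job(): hands the job in; it is judged then, once.
The state is a dict: "time_s": time; "joints": joint angles; "qd": joint speeds; "joint_torque": joint torques, N m; "tcp_pos": TCP position; "eef_rot": TCP orientation; "contact_force": force on the tool from outside, world axes, zero at the start; "moment": the same for the moment, N m; "gripper_width": finger opening in m; "gripper_force": force on a finger pad.
Only numpy, scipy, OpenCV 4.12 (cv2) and the standard library are available. Lean on these libraries where they do the work, as an engineer would, in place of code of your own. Each camera call takes 0.05 s, during which the arm holds its last target. There are 200 camera calls.

## Working session

There is one attempt and no reset: what is moved stays moved. The work goes in short steps, Python scripts to look and compute and a tool call to move; the robot and the scene stay as the last step left them, time stands still between calls to the robot, and variables do not carry over. Pictures are saved under pics/ and viewed, at most 13 in all, crops included, and the job is handed in when it is done.

Besides the shell and the picture viewer there is one more tool, called after "Call:" as name(argument=value, ...), one argument or row to a line, values as JSON. carry_out: Moves the arm, as the interface text tells. Its arguments: {"type":"object","properties":{"targets":{"type":"array","items":{"type":"array","items":{"type":"number","minimum":-1,"maximum":1}}},"hand":{"type":"number"},"squeeze":{"type":"number"}},"required":["targets"]}

```bash
mkdir -p pics; python3 - <<'E'
from plant import r
import cv2,numpy as np
s=r.get_state();print({k:s[k] for k in('time_s','tcp_pos','eef_rot','gripper_width')})
for n in('scene','top'):
    cv2.imwrite(f'pics/{n}0.png',r.capture(n)[:,:,::-1]);c=r.camera_info(n);print(n,c)
E
```

```text
{'time_s': 0.0, 'tcp_pos': array([0.27805659, 0.61456534, 0.24443806]), 'eef_rot': array([ 1.79904863e+02, -1.01733078e-02, -2.43470320e+01]), 'gripper_width': 0.08773844965738482}
scene {'K': array([[479.31533255,   0.        , 263.34021703],
       [  0.        , 479.31533255, 188.82139897],
       [  0.        ,   0.        ,   1.        ]]), 'distortion': array([-0.20282936,  0.        ,  0.        ,  0.        ,  0.        ]), 'eye': array([1.28919273, 0.07264437, 1.07758069]), 'attitude': array([-1.44856565e+02, -6.81327143e-02,  9.66898337e+01])}
top {'K': array([[431.02933904,   0.        , 246.35969091],
       [  0.        , 431.02933904, 191.86891093],
       [  0.        ,   0.        ,   1.        ]]), 'distortion': array([-0.0033263,  0.       ,  0.       ,  0.       ,  0.       ]), 'eye': array([ 0.49584813, -0.02177083,  1.13759964]), 'attitude': array([-175.72034119,    0.91529986,  -89.29089376])}
```

View pics/scene0.png

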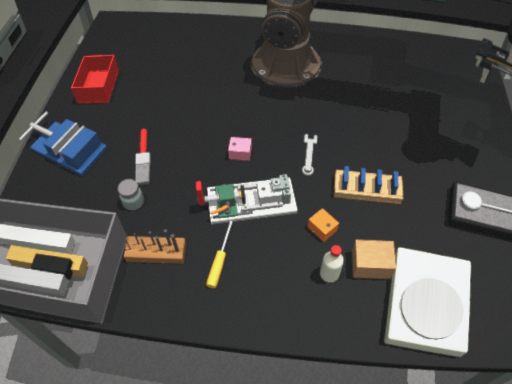

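View pics/top0.png

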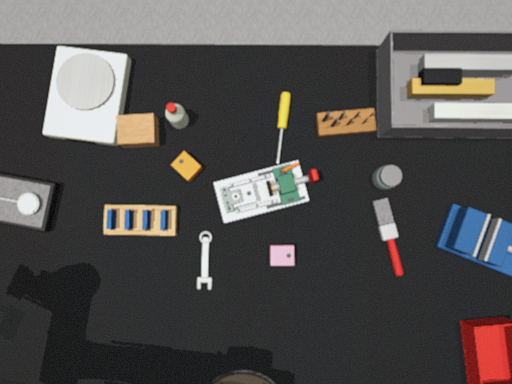

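The scene view and the top view (top view pixels below) show these:
- **Packing plates:** four thin blue plates in a light wooden rack at (112–164, 220).
- **Jig:** white/aluminium at (262,190), with the end stop on the left, the green clamp at (288,183) and the red handle at (314,175).
- **Possible mix-ups:** the blue vise at (480,240), the brown bit rack at (346,122), the orange block at (186,166), the pink block at (282,255), the red brush handle at (395,257), the red cap at (171,107) and the red tray at (490,345).

I choose the four blue plates in the four-slot rack, and the red paddle joined to the green clamp.

```bash
cat > h.py <<'E'
from plant import r
import cv2,numpy as np
from scipy.spatial.transform import Rotation as R
def info(n): return r.camera_info(n)
def cast(c,px,z):
    px=np.asarray(px,float).reshape(-1,1,2)
    u=cv2.undistortPoints(px,c['K'],np.array(c['distortion'])).reshape(-1,2)
    d=R.from_euler('xyz',c['attitude'],degrees=True).apply(np.c_[u,np.ones(len(u))])
    e=np.array(c['eye']); return e+d*((z-e[2])/d[:,2])[:,None]
def proj(c,P):
    Rm=R.from_euler('xyz',c['attitude'],degrees=True).as_matrix().T
    return cv2.projectPoints(np.asarray(P,float).reshape(-1,1,3),cv2.Rodrigues(Rm)[0],-Rm@np.array(c['eye']),c['K'],np.array(c['distortion']))[0].reshape(-1,2)
def blobs(m,amin=30):
    n,l,s,c=cv2.connectedComponentsWithStats(m.astype(np.uint8))
    return [(i,s[i],c[i],l==i) for i in range(1,n) if s[i,4]>=amin]
def hsv(im): return cv2.cvtColor(im,cv2.COLOR_RGB2HSV)
def rect(m,c,z):
    cs=max(cv2.findContours(m.astype(np.uint8),0,1)[0],key=cv2.contourArea).reshape(-1,2)
    w=cast(c,cs,z)[:,:2]; (cx,cy),(a,b),t=cv2.minAreaRect((w*1000).astype(np.float32))
    if a<b:a,b,t=b,a,t+90
    return np.round([cx,cy,a,b,t],1)
E
python3 - <<'E'
from h import *
im=cv2.imread('pics/top0.png')[:,:,::-1].copy();H=hsv(im);c=info('top')
roi=np.zeros(H.shape[:2],bool);roi[195:245,95:185]=1
b=(H[...,0]>100)&(H[...,0]<130)&(H[...,1]>120)&roi
for i,s,ct,m in blobs(b,20): print('plate',ct,s[4],cast(c,ct,.063),rect(m,c,.063))
w=(H[...,2]>60)&roi; print('rack',rect(max(blobs(w),key=lambda t:t[1][4])[3],c,.026))
roi[:]=0;roi[150:230,205:318]=1
w=(H[...,2]>110)&roi;print('jig',rect(max(blobs(w),key=lambda t:t[1][4])[3],c,.015))
roi[160:190,305:325]=1
rd=((H[...,0]<6)|(H[...,0]>174))&(H[...,1]>150)&roi
for i,s,ct,m in blobs(rd,15): print('red',ct,s,cast(c,ct,.105))
A=cv2.resize(im[150:230,205:325],(720,480),interpolation=2)
cv2.imwrite('pics/c1.png',A[:,:,::-1])
E
```

```text
plate [110.92857143 219.04761905] 126 [[0.5040796  0.33442315 0.063     ]] [504.2 335.5  45.   17.6   2. ]
plate [128.24778761 219.56637168] 113 [[0.50332178 0.29083166 0.063     ]] [503.5 290.8  42.7  16.2 178. ]
plate [145.85964912 219.42982456] 114 [[0.50420671 0.24662813 0.063     ]] [504.1 246.3  42.5  15.1   1.7]
plate [163.56862745 219.87254902] 102 [[0.50364973 0.20220691 0.063     ]] [503.4 202.4  44.9  12.5   1.5]
rack [503.6 271.8 195.5  83.5  89.6]
jig [604.6 -54.2 272.6 149.9 105.6]
red [313.43089431 175.25203252] [308 168  12  15 123] [[ 0.61477613 -0.16505996  0.105     ]]
```

View pics/c1.png

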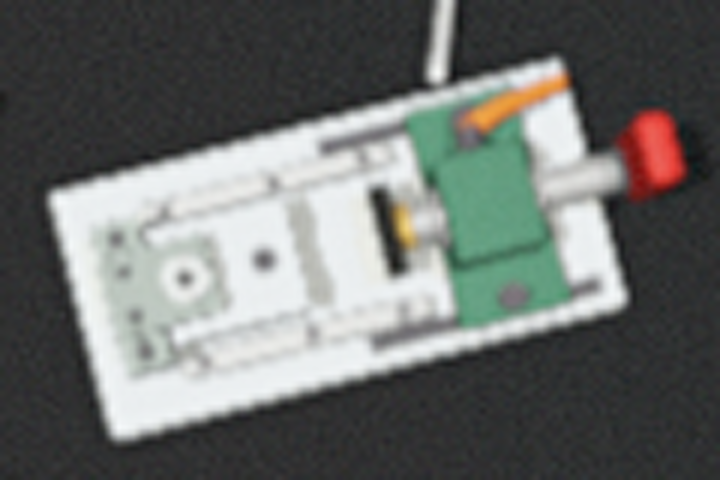

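The crop shows the jig. The white base has corners at about (50,190), (560,60), (625,300) and (120,438). The block is beside the end-stop bush at (185,278), the black nose is at (390,230), the green bracket at (495,205) and the red paddle at (655,155). So the jig's +x points towards world -y and slightly +x.

Next I turn the tool and fly over the rack for a close look.

Call:
carry_out(
  targets=[
    [0, 0, -0.02, 0, 0, 0.17],
    [0, 0, -0.02, 0, 0, 0.17],
    [0, 0, -0.02, 0, 0, 0.17],
    [0, 0, -0.02, 0, 0, 0.17],
    [0, 0, -0.02, 0, 0, 0.17],
  ],
  hand=1,
)

```text
time_s: 0.72
tcp_pos: [0.2781, 0.6148, 0.2951]
eef_rot: [180.0, -0.0, -75.7]
contact_force: [-0.2, -0.1, 0.7]
gripper_width: 0.0875
gripper_force: 0.0
```

Call:
carry_out(
  targets=[
    [0, 0, -0.02, 0, 0, 0.17],
    [0, 0, 0, 0, 0, 0.074],
    [0.1, -0.065, 0, 0, 0, 0],
    [0.1, -0.065, 0, 0, 0, 0],
    [0.1, -0.065, 0, 0, 0, 0],
  ],
)

```text
time_s: 1.35
tcp_pos: [0.3763, 0.4634, 0.3049]
eef_rot: [180.0, -0.0, -89.9]
contact_force: [-0.2, 1.4, -0.1]
gripper_width: 0.0877
gripper_force: 0.0
```

Call:
carry_out(
  targets=[
    [0.1, -0.065, 0, 0, 0, 0],
    [0.1, -0.065, 0, 0, 0, 0],
    [0.1, -0.065, 0, 0, 0, 0],
    [0.1, -0.065, 0, 0, 0, 0],
    [0, 0, 0, 0, 0, 0],
  ],
)

```text
time_s: 1.98
tcp_pos: [0.5072, 0.2617, 0.3051]
eef_rot: [180.0, -0.0, -90.2]
contact_force: [-1.3, 0.1, -0.1]
gripper_width: 0.0877
gripper_force: 0.0
```

```bash
python3 - <<'E'
from h import *
s=r.get_state();print(s['time_s'],s['tcp_pos'],s['eef_rot'])
c=info('wrist');print(c)
cv2.imwrite('pics/w1.png',r.capture('wrist')[:,:,::-1])
print(proj(c,[[.504,y,.063] for y in(.335,.291,.246,.202)]))
E
```

```text
1.975 [0.50720565 0.26170169 0.30507034] [ 1.79973499e+02 -4.41576587e-02 -9.02492995e+01]
{'K': array([[344.6812522 ,   0.        , 253.69905522],
       [  0.        , 344.6812522 , 187.15923447],
       [  0.        ,   0.        ,   1.        ]]), 'distortion': array([-0.04464669,  0.        ,  0.        ,  0.        ,  0.        ]), 'eye': array([0.50769251, 0.1814782 , 0.44454834]), 'attitude': array([1.62827568e+02, 1.15504232e-02, 1.79836490e+02])}
[[257.23635005 215.75664148]
 [257.24414221 180.1919607 ]
 [257.24879804 141.35363875]
 [257.2493268  100.8554084 ]]
```

View pics/w1.png

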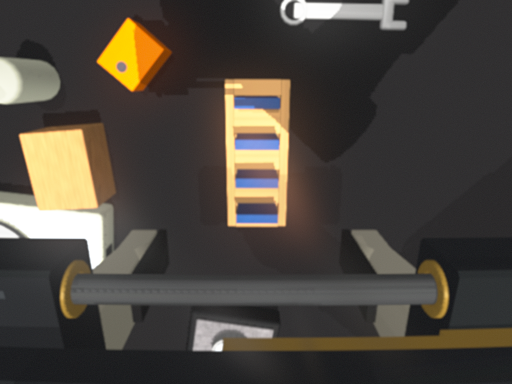

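The wrist picture shows the rack at (257,155) with four upright plates at rows 103, 144, 182 and 217, all near column 257. That agrees with the top-view estimates. The carton (70,165) and bottle (25,80) are well off to the side. Now I look at the jig.

Call:
carry_out(
  targets=[
    [0.1, -0.046, 0, 0, 0, -0.05],
    [0.1, -0.046, 0, 0, 0, -0.05],
    [0.1, -0.046, 0, 0, 0, -0.05],
    [0.1, -0.046, 0, 0, 0, -0.05],
    [0, 0, 0, 0, 0, 0],
  ],
)

```text
time_s: 2.65
tcp_pos: [0.6141, 0.0716, 0.3042]
eef_rot: [179.9, -0.0, -78.1]
contact_force: [0.0, 1.2, 0.3]
gripper_width: 0.0876
gripper_force: 0.0
```

```bash
python3 - <<'E'
from h import *
c1={'K':info('wrist')['K'],'distortion':info('wrist')['distortion'],'eye':[0.50769251,0.1814782,0.44454834],'attitude':[162.827568,.0115504,179.83649]}
im=cv2.imread('pics/w1.png')[:,:,::-1].copy();H=hsv(im)
roi=np.zeros(H.shape[:2],bool);roi[85:228,228:288]=1
for i,s,ct,m in blobs((H[...,0]>100)&(H[...,0]<130)&(H[...,1]>150)&(H[...,2]>90)&roi,60): print('plate',ct,s,cast(c1,ct,.063),rect(m,c1,.063))
m=(H[...,0]>8)&(H[...,0]<25)&(H[...,2]>120)&(H[...,1]>60)
roi[:]=0;roi[75:228,215:300]=1;print('rack',rect(m&roi,c1,.026))
s=r.get_state();print(s['time_s'],s['tcp_pos'],s['eef_rot'])
c=info('wrist');im=r.capture('wrist');cv2.imwrite('pics/w2.png',im[:,:,::-1]);np.save('w2.npy',im)
import pickle;pickle.dump(c,open('c2.pkl','wb'))
cv2.imwrite('pics/w2b.png',cv2.resize(im[0:290,80:480],(800,580),interpolation=2)[:,:,::-1])
E
```

```text
plate [249.94578313 218.36746988] [238 215  31   7 166] [[0.51269252 0.33832232 0.063     ]] [509.1 337.9  35.8   7.7 179.8]
rack [504.1 272.5 186.8  78.9  89.8]
2.65 [0.61413799 0.07156809 0.30424068] [ 1.79907989e+02 -2.81891202e-02 -7.81004041e+01]
```

View pics/w2b.png

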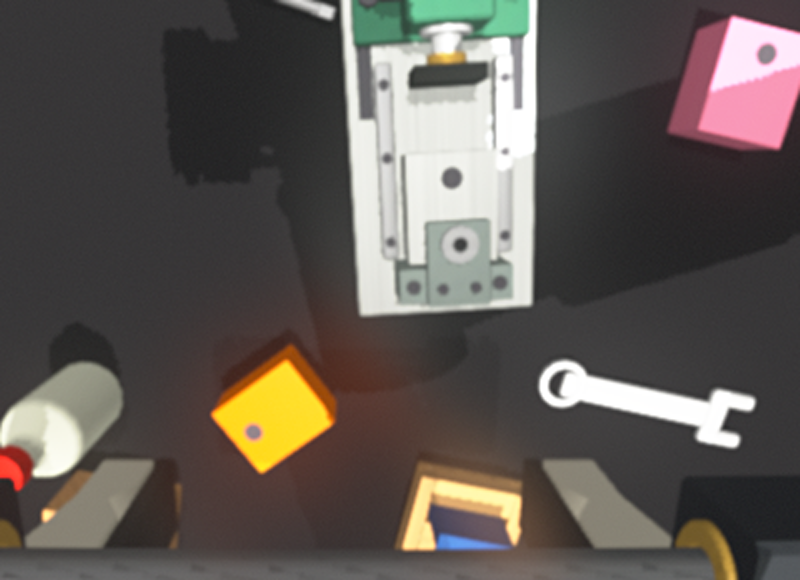

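This crop is 2x, offset 80 px. It shows the jig from end stop to nose:
- base end corners at (358,317) and (533,305)
- block front top edge at row ~150, columns 403–497
- nose black at rows 63–88, columns 410–488
- clear bed between block and nose

The pink block (735,85) and orange block (275,410) are the look-alikes, lying off the jig. The wrench is at (640,395).

```bash
python3 - <<'E'
from h import *
import pickle
c=pickle.load(open('c2.pkl','rb'))
im=np.load('w2.npy')
P=lambda pts,z:cast(c,[[80+x/2,y/2] for x,y in pts],z)[:,:2]
e=P([(358,317),(533,305)],.015);L=P([(343,5),(358,317)],.015);Rr=P([(537,5),(533,305)],.015)
print('end',e,np.linalg.norm(e[0]-e[1]))
for a in(L,Rr):
    d=a[0]-a[1];print('yaw',np.degrees(np.arctan2(d[1],d[0])))
d=e[1]-e[0];print('yaw from end',np.degrees(np.arctan2(d[1],d[0]))+90-180)
yaw=np.arctan2(*( (L[0]-L[1])/np.linalg.norm(L[0]-L[1])+(Rr[0]-Rr[1])/np.linalg.norm(Rr[0]-Rr[1]))[::-1])
u=np.array([np.cos(yaw),np.sin(yaw)]);v=np.array([-u[1],u[0]])
o=e.mean(0)+.035*u;print('jig',o,np.degrees(yaw))
J=lambda p:np.c_[(p-o)@u,(p-o)@v]*1000
print('block front',J(P([(403,152),(497,150)],.055)))
print('arm end',J(P([(427,222),(489,219)],.072)))
print('nose top edge',J(P([(411,80),(487,76)],.057)),'bot',J(P([(411,88),(487,84)],.023)))
print('bracket',J(P([(358,42),(536,36)],.015)))
# brightness profile down nose
g=im[20:60,300:308].mean((1,2));print(np.round(g))
h=im[66:84,296:312].mean((1,2));print(np.round(h))
ct=info('top');print('handle top, from top view', J(cast(ct,[[313.4,175.3]],.105)[:,:2]))
E
```

```text
end [[0.60505713 0.0840201 ]
 [0.49819949 0.0533002 ]] 0.11118573360827706
yaw -75.08819506225953
yaw -74.6492771827335
yaw from end -253.96088391114822
jig [0.5607644  0.03487359] -74.86873612249651
block front [[ 62.44143313  26.94201357]
 [ 60.90387833 -23.82439409]]
arm end [[ 26.06924648  16.75129412]
 [ 25.92826167 -16.14777084]]
nose top edge [[ 98.39926271  21.69449144]
 [ 98.40123951 -18.10131456]] bot [[ 97.59194246  18.67139596]
 [ 97.59238192 -24.74363801]]
bracket [[124.72565589  47.42825733]
 [122.9521656  -54.55500856]]
[253. 252. 251. 248. 246. 242. 220. 188. 170. 167. 158. 127.  88.  69.
  67.  69.  69.  69.  70.  68.  62.  60.  82. 136. 182. 195. 195. 194.
 193. 194. 202. 220. 232. 236. 236. 236. 236. 236. 236. 236.]
[235. 235. 235. 235. 235. 235. 235. 235. 232. 229. 233. 238. 240. 240.
 240. 240. 238. 227.]
handle top, from top view [[ 2.06998752e+02 -1.43142505e-01]]
```

All the sizes agree: base end 111 mm, arm end at 26 mm, block front at 62 mm, nose at about 98 mm. The gap is about 37 mm now and about 40 mm with the plunger back. One plate would leave about 30 mm, more than the stroke, and two leave about 18 mm, so two plates it is. I'll fetch the nearest plate, at about (0.504, 0.2045).

Call:
carry_out(
  targets=[
    [0, 0, 0, 0, 0, 0.1],
    [0, 0, 0, 0, 0, 0.098],
    [-0.0886, 0.0734, 0, 0, 0, 0],
    [-0.0886, 0.0734, 0, 0, 0, 0],
    [-0.0886, 0.0734, 0, 0, 0, 0],
  ],
)

```text
time_s: 3.32
tcp_pos: [0.5005, 0.2085, 0.3054]
eef_rot: [-180.0, 0.0, -89.8]
contact_force: [1.2, 0.0, -0.2]
gripper_width: 0.0875
gripper_force: 0.0
```

Call:
carry_out(
  targets=[
    [0, 0, 0.12, 0, 0, 0],
    [0, 0, 0.12, 0, 0, 0],
    [0, 0, 0.12, 0, 0, 0],
    [0, 0, 0, 0, 0, 0],
  ],
)

```text
time_s: 3.82
tcp_pos: [0.4993, 0.2053, 0.1218]
eef_rot: [179.6, -0.3, -89.8]
contact_force: [1.1, -0.6, 0.8]
gripper_width: 0.0875
gripper_force: 0.0
```

```bash
python3 - <<'E'
from h import *
s=r.get_state();print(s['time_s'],s['tcp_pos'],s['eef_rot'])
c=info('wrist');im=r.capture('wrist');cv2.imwrite('pics/w3.png',im[:,:,::-1])
t=s['tcp_pos'];print(proj(c,[[.504,.2045,.063],[.504,.2495,.063],list(t)]))
E
```

```text
3.825 [0.49930998 0.2053252  0.12184824] [179.60175808  -0.30443497 -89.77841906]
[[246.73347308 215.53594803]
 [246.79222958 279.24449538]
 [255.33811326 264.86046034]]
```

View pics/w3.png

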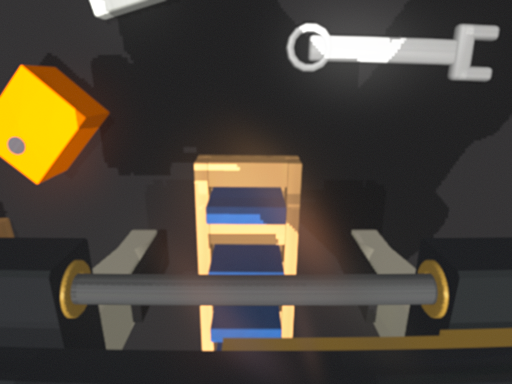

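The wrist view shows the end plate straddled by the fingers. Its top face covers rows 205–222 and columns 208–286, with its side face above that, so the plate is at (0.504, 0.203). I shift a few mm, go down and grip.

Call:
carry_out(
  targets=[
    [0.004, -0.009, 0.03, 0, 0, 0],
    [0, 0, 0.05, 0, 0, 0],
    [0, 0, 0.05, 0, 0, 0],
    [0, 0, 0, 0, 0, 0],
    [0, 0, 0, 0, 0, 0],
  ],
)

```text
time_s: 4.5
tcp_pos: [0.5083, 0.2047, 0.0621]
eef_rot: [-179.9, 0.1, -89.8]
contact_force: [-0.4, -0.4, 0.7]
gripper_width: 0.0875
gripper_force: 0.0
```

Call:
carry_out(
  targets=[
    [0, 0, 0, 0, 0, 0],
    [0, 0, 0, 0, 0, 0],
    [0, 0, 0, 0, 0, 0],
    [0, 0, 0, 0, 0, 0],
    [0, 0, 0, 0, 0, 0],
  ],
  hand=0,
  squeeze=20,
)

```text
time_s: 5.12
tcp_pos: [0.5061, 0.2036, 0.0603]
eef_rot: [179.9, -0.0, -89.9]
contact_force: [-5.4, 0.6, 5.7]
gripper_width: 0.0501
gripper_force: 20.0
```

The grip reads 50.1 mm, so the plate is held. I lift, carry and turn.

Call:
carry_out(
  targets=[
    [0, 0, -0.06, 0, 0, 0],
    [0, 0, -0.11, 0, 0, 0],
    [0, 0, -0.11, 0, 0, 0],
    [0.03, -0.01, 0, 0, 0, 0],
    [0.08, -0.024, 0, 0, 0, 0],
  ],
)

```text
time_s: 5.75
tcp_pos: [0.5242, 0.1493, 0.2004]
eef_rot: [-180.0, 0.1, -89.7]
contact_force: [0.8, -0.3, -1.6]
gripper_width: 0.0502
gripper_force: 20.0
```

Call:
carry_out(
  targets=[
    [0.1, -0.03, 0, 0, 0, 0],
    [0.1, -0.03, 0, 0, 0, 0],
    [0.1, -0.03, 0, 0, 0, 0],
    [0.066, -0.024, 0, 0, 0, -0.12],
    [0, 0, 0, 0, 0, -0.133],
  ],
)

```text
time_s: 6.38
tcp_pos: [0.5815, -0.0367, 0.1986]
eef_rot: [179.9, 0.0, -74.6]
contact_force: [-0.8, -0.3, -1.6]
gripper_width: 0.0498
gripper_force: 20.0
```

Call:
carry_out(
  targets=[
    [0, 0, 0, 0, 0, 0],
    [0, 0, 0, 0, 0, 0],
  ],
)

```text
time_s: 6.62
tcp_pos: [0.5814, -0.0338, 0.1997]
eef_rot: [179.9, 0.0, -74.8]
contact_force: [0.1, -0.1, -0.1]
gripper_width: 0.0498
gripper_force: 20.0
```

```bash
cat >> h.py <<'E'
O=np.array([.5608,.0349]);YAW=-74.8;U=np.array([np.cos(np.radians(YAW)),np.sin(np.radians(YAW))]);V=np.array([-U[1],U[0]])
def J(p): p=np.atleast_2d(p)[:,:2]-O; return np.c_[p@U,p@V]*1000
def W(x,y,z): return [*(O+x/1000*U+y/1000*V),z/1000]
def st():
    s=r.get_state();print(s['time_s'],s['tcp_pos'],s['eef_rot'],'jig',J(s['tcp_pos']).round(1),'F',s['contact_force'].round(1));return s
E
python3 - <<'E'
from h import *
s=st();c=info('wrist');im=r.capture('wrist');cv2.imwrite('pics/w4.png',im[:,:,::-1])
print(proj(c,[W(61.6,25,55),W(61.6,-25,55),W(98.4,20,57),W(98.4,-20,57)]))
E
```

```text
6.625 [ 0.58139855 -0.03378964  0.19973278] [ 1.79944555e+02  1.09266718e-02 -7.48399073e+01] jig [[71.7  1.9]] F [ 0.1 -0.1 -0.1]
[[227.74691155 190.01636624]
 [285.51059663 190.05296112]
 [232.66886742 148.44540592]
 [280.92988463 148.48530049]]
```

View pics/w4.png

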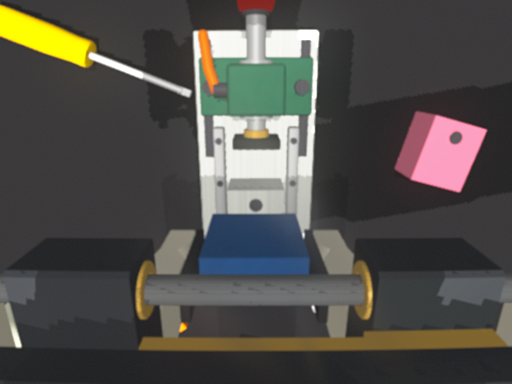

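The view confirms the calibration. The block's front edge is at row 189 (predicted 190), and the nose edge is at row ~148, columns 232–280, as predicted. The plate is held upright at (253,240). I lower it.

Call:
carry_out(
  targets=[
    [0.001, 0.003, 0.08, 0, 0, 0],
    [0, 0, 0.08, 0, 0, 0],
    [0, 0, 0.06, 0, 0, 0],
    [0, 0, 0.02, 0, 0, 0],
    [0, 0, 0, 0, 0, 0],
  ],
)

```text
time_s: 7.3
tcp_pos: [0.5805, -0.0345, 0.0804]
eef_rot: [180.0, -0.0, -74.7]
contact_force: [0.7, -0.4, -0.1]
gripper_width: 0.0498
gripper_force: 20.0
```

Call:
carry_out(
  targets=[
    [0, 0, 0.006, 0, 0, 0],
    [0, 0, 0.004, 0, 0, 0],
    [0, 0, 0, 0, 0, 0],
  ],
)

```text
time_s: 7.68
tcp_pos: [0.5807, -0.0348, 0.0758]
eef_rot: [-180.0, -0.0, -74.7]
contact_force: [-0.9, 0.0, -0.3]
gripper_width: 0.0495
gripper_force: 20.0
```

```bash
python3 -c "
from h import *
st()"
```

```text
7.675 [ 0.58070078 -0.03475822  0.07584633] [-1.79951940e+02 -1.86357001e-03 -7.46830029e+01] jig [[72.4  0.9]] F [-0.9  0.  -0.3]
```

Call:
carry_out(
  targets=[
    [0, 0, 0.006, 0, 0, 0],
    [0, 0, 0.005, 0, 0, 0],
    [0, 0, 0, 0, 0, 0],
    [0, 0, 0, 0, 0, 0],
  ],
)

```text
time_s: 8.18
tcp_pos: [0.5805, -0.0348, 0.0698]
eef_rot: [180.0, -0.0, -74.7]
contact_force: [0.2, 0.1, -2.1]
gripper_width: 0.0497
gripper_force: 20.0
```

Call:
carry_out(
  targets=[
    [0, 0, 0.003, 0, 0, 0],
    [0, 0, 0, 0, 0, 0],
    [0, 0, 0, 0, 0, 0],
  ],
)

```text
time_s: 8.55
tcp_pos: [0.5805, -0.0348, 0.0684]
eef_rot: [180.0, -0.0, -74.7]
contact_force: [-0.6, -1.4, -1.2]
gripper_width: 0.0498
gripper_force: 20.0
```

Call:
carry_out(
  targets=[
    [0, 0, 0.003, 0, 0, 0],
    [0, 0, 0, 0, 0, 0],
    [0, 0, 0, 0, 0, 0],
  ],
)

```text
time_s: 8.93
tcp_pos: [0.5807, -0.0348, 0.0673]
eef_rot: [-180.0, -0.0, -74.7]
contact_force: [-1.3, 0.2, 6.0]
gripper_width: 0.0496
gripper_force: 20.0
```

Call:
carry_out(
  targets=[
    [0, 0, 0.002, 0, 0, 0],
    [0, 0, 0, 0, 0, 0],
    [0, 0, 0, 0, 0, 0],
  ],
)

```text
time_s: 9.3
tcp_pos: [0.5807, -0.0349, 0.0673]
eef_rot: [-180.0, -0.0, -74.7]
contact_force: [-4.6, 0.1, 15.3]
gripper_width: 0.0502
gripper_force: 20.0
```

The plate touched the bed at z = 0.0673, exactly as expected. I ease off, release and rise.

Call:
carry_out(
  targets=[
    [0, 0, -0.003, 0, 0, 0],
    [0, 0, 0, 0, 0, 0],
  ],
)

```text
time_s: 9.55
tcp_pos: [0.5806, -0.0348, 0.0674]
eef_rot: [-180.0, 0.0, -74.7]
contact_force: [-0.3, 1.1, 3.6]
gripper_width: 0.05
gripper_force: 20.0
```

Call:
carry_out(
  targets=[
    [0, 0, 0, 0, 0, 0],
    [0, 0, 0, 0, 0, 0],
    [0, 0, 0, 0, 0, 0],
    [0, 0, 0, 0, 0, 0],
  ],
  hand=0.8,
)

```text
time_s: 10.05
tcp_pos: [0.5804, -0.0348, 0.0672]
eef_rot: [180.0, -0.0, -74.7]
contact_force: [0.1, 0.6, -0.4]
gripper_width: 0.07
gripper_force: 0.0
```

Call:
carry_out(
  targets=[
    [0, 0, -0.05, 0, 0, 0],
    [0, 0, -0.1, 0, 0, 0],
    [0, 0, -0.12, 0, 0, 0],
    [-0.1, 0, 0, 0, 0, 0],
    [0, 0, 0, 0, 0, 0],
  ],
)

```text
time_s: 10.68
tcp_pos: [0.567, 0.0155, 0.2035]
eef_rot: [-179.9, 0.0, -74.6]
contact_force: [0.7, -0.1, -1.2]
gripper_width: 0.0702
gripper_force: 0.0
```

```bash
python3 - <<'E'
from h import *
s=st();c=info('wrist');im=r.capture('wrist')
cv2.imwrite('pics/w5.png',cv2.resize(im[60:280,130:400],(756,616)[:2],interpolation=2)[:590,:,::-1])
print(proj(c,[W(x,y,70) for x in(66,78) for y in(25,-25)]+[W(61.6,25,55),W(98.4,20,57)]))
E
```

```text
10.675 [0.56697827 0.01546117 0.20347427] [-1.79874499e+02  4.04675954e-02 -7.45582939e+01] jig [[20.4  0.9]] F [ 0.7 -0.1 -1.2]
[[224.77583607 126.72273488]
 [288.27234054 127.11603821]
 [224.50273158 111.23259076]
 [288.79216688 111.63058681]
 [226.36480312 129.71424573]
 [231.6871083   83.90592441]]
```

View pics/w5.png

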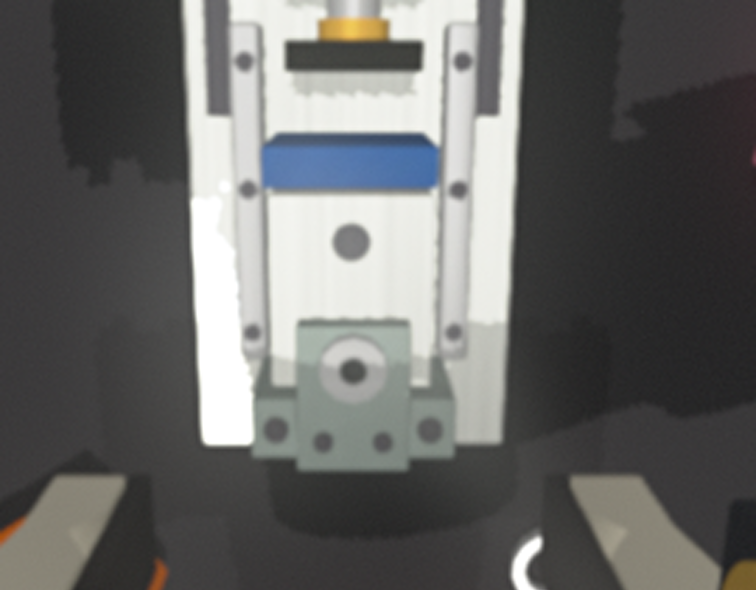

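The view shows plate 1 standing upright at crop rows 145–190, columns 262–438. That puts its centre at about x = 71.5 mm and y = 0.7 mm, with free bed up to the nose at row 70. Now the second plate, at about (0.505, 0.248).

Call:
carry_out(
  targets=[
    [0, 0, 0, 0, 0, 0.127],
    [0, 0, 0, 0, 0, 0.126],
    [-0.093, 0.025, 0, 0, 0, 0],
    [-0.093, 0.025, 0, 0, 0, 0],
    [-0.093, 0.025, 0, 0, 0, 0],
  ],
)

```text
time_s: 11.35
tcp_pos: [0.5291, 0.1532, 0.2018]
eef_rot: [180.0, -0.0, -89.9]
contact_force: [0.0, -0.4, 0.9]
gripper_width: 0.0703
gripper_force: 0.0
```

Call:
carry_out(
  targets=[
    [-0.093, 0.025, 0, 0, 0, 0],
    [-0.093, 0.024, 0, 0, 0, 0],
    [0, 0, 0.06, 0, 0, 0],
    [0, 0, 0.06, 0, 0, 0],
    [0, 0, 0, 0, 0, 0],
  ],
)

```text
time_s: 11.98
tcp_pos: [0.5036, 0.2442, 0.1398]
eef_rot: [179.8, -0.2, -89.9]
contact_force: [0.3, -1.0, 0.2]
gripper_width: 0.0699
gripper_force: 0.0
```

Call:
carry_out(
  targets=[
    [0, 0, 0, 0, 0, 0],
    [0, 0, 0, 0, 0, 0],
  ],
)

```text
time_s: 12.22
tcp_pos: [0.5055, 0.246, 0.1437]
eef_rot: [-179.9, 0.1, -89.9]
contact_force: [0.3, 0.8, -0.6]
gripper_width: 0.0701
gripper_force: 0.0
```

```bash
python3 - <<'E'
from h import *
s=st();c=info('wrist');im=r.capture('wrist');cv2.imwrite('pics/w6.png',im[:,:,::-1])
print(proj(c,[[.505,.242,.063],[.505,.254,.063],[.48,.248,.063],[.53,.248,.063]]).round(1))
H=hsv(im);b=(H[...,0]>100)&(H[...,0]<130)&(H[...,1]>150)
for i,q,ct,m in blobs(b,100): print(ct.round(1),q)
x=250;print([(k,tuple(im[k,x])) for k in range(190,250,3)])
E
```

```text
12.225 [0.50550293 0.24598513 0.14366892] [-1.79907576e+02  7.06789229e-02 -8.98760365e+01] jig [[-218.2    2. ]] F [ 0.3  0.8 -0.6]
[[255.9 198.6]
 [255.8 215.1]
 [292.5 207. ]
 [219.1 206.7]]
[233.8 209.1] [222 202  35  13 290]
[255.9 266.5] [223 259  66  15 863]
[256.9 317.6] [224 310  65  15 848]
[(190, (np.uint8(89), np.uint8(77), np.uint8(93))), (193, (np.uint8(86), np.uint8(76), np.uint8(90))), (196, (np.uint8(84), np.uint8(74), np.uint8(89))), (199, (np.uint8(80), np.uint8(71), np.uint8(86))), (202, (np.uint8(92), np.uint8(129), np.uint8(200))), (205, (np.uint8(95), np.uint8(144), np.uint8(223))), (208, (np.uint8(92), np.uint8(141), np.uint8(221))), (211, (np.uint8(91), np.uint8(141), np.uint8(221))), (214, (np.uint8(87), np.uint8(137), np.uint8(221))), (217, (np.uint8(248), np.uint8(208), np.uint8(175))), (220, (np.uint8(255), np.uint8(238), np.uint8(160))), (223, (np.uint8(255), np.uint8(240), np.uint8(162))), (226, (np.uint8(224), np.uint8(168), np.uint8(110))), (229, (np.uint8(191), np.uint8(145), np.uint8(96))), (232, (np.uint8(189), np.uint8(144), np.uint8(95))), (235, (np.uint8(156), np.uint8(121), np.uint8(92))), (238, (np.uint8(57), np.uint8(60), np.uint8(88))), (241, (np.uint8(59), np.uint8(62), np.uint8(87))), (244, (np.uint8(58), np.uint8(61), np.uint8(87))), (247, (np.uint8(57), np.uint8(60), np.uint8(87)))]
```

The plate's top face spans rows 200–216, centred at y = 0.249, and is centred between the fingers. I shift 3 mm, go down and grip.

Call:
carry_out(
  targets=[
    [-0.006, 0, 0.06, 0, 0, 0],
    [0, 0, 0.06, 0, 0, 0],
    [0, 0, 0.045, 0, 0, 0],
    [0, 0, 0, 0, 0, 0],
    [0, 0, 0, 0, 0, 0],
  ],
)

```text
time_s: 12.9
tcp_pos: [0.5054, 0.2493, 0.0611]
eef_rot: [-179.9, 0.1, -89.8]
contact_force: [0.4, 0.2, 1.0]
gripper_width: 0.07
gripper_force: 0.0
```

Call:
carry_out(
  targets=[
    [0, 0, 0, 0, 0, 0],
    [0, 0, 0, 0, 0, 0],
    [0, 0, 0, 0, 0, 0],
    [0, 0, 0, 0, 0, 0],
  ],
  hand=0,
  squeeze=20,
)

```text
time_s: 13.4
tcp_pos: [0.5049, 0.249, 0.0605]
eef_rot: [-180.0, 0.0, -89.8]
contact_force: [-2.9, 0.3, 5.3]
gripper_width: 0.05
gripper_force: 20.0
```

Call:
carry_out(
  targets=[
    [0, 0, -0.06, 0, 0, 0],
    [0, 0, -0.11, 0, 0, 0],
    [0, 0, -0.11, 0, 0, 0],
    [0.047, -0.012, 0, 0, 0, 0],
    [0.11, -0.029, 0, 0, 0, 0],
  ],
)

```text
time_s: 14.02
tcp_pos: [0.5256, 0.1711, 0.2006]
eef_rot: [-179.9, 0.1, -89.7]
contact_force: [0.6, -0.3, -1.0]
gripper_width: 0.0494
gripper_force: 20.0
```

Call:
carry_out(
  targets=[
    [0.11, -0.029, 0, 0, 0, 0],
    [0.11, -0.029, 0, 0, 0, 0],
    [0.11, -0.029, 0, 0, 0, 0],
    [0.11, -0.029, 0, 0, 0, -0.12],
    [0, 0, 0, 0, 0, -0.133],
  ],
)

```text
time_s: 14.65
tcp_pos: [0.584, -0.0532, 0.1991]
eef_rot: [179.9, -0.0, -74.7]
contact_force: [-0.7, 0.2, -1.4]
gripper_width: 0.0495
gripper_force: 20.0
```

Call:
carry_out(
  targets=[
    [0, 0, 0, 0, 0, 0],
    [0, 0, 0, 0, 0, 0],
    [0, 0, 0, 0, 0, 0],
  ],
)

```text
time_s: 15.02
tcp_pos: [0.5838, -0.0488, 0.1999]
eef_rot: [-180.0, 0.0, -74.7]
contact_force: [-0.0, -0.6, -0.8]
gripper_width: 0.0494
gripper_force: 20.0
```

```bash
python3 -c "
from h import *
st()"
```

```text
15.025 [ 0.58383841 -0.04876982  0.19992883] [-1.79996098e+02  1.82772333e-03 -7.47067326e+01] jig [[86.8  0.3]] F [-0.  -0.6 -0.8]
```

Call:
carry_out(
  targets=[
    [0.0015, 0, 0.08, 0, 0, 0],
    [0, 0, 0.08, 0, 0, 0],
    [0, 0, 0.06, 0, 0, 0],
    [0, 0, 0.025, 0, 0, 0],
    [0, 0, 0, 0, 0, 0],
  ],
)

```text
time_s: 15.65
tcp_pos: [0.584, -0.0499, 0.0771]
eef_rot: [179.9, -0.0, -74.7]
contact_force: [-0.2, -0.1, -0.1]
gripper_width: 0.0499
gripper_force: 20.0
```

Call:
carry_out(
  targets=[
    [0, 0, 0.005, 0, 0, 0],
    [0, 0, 0.004, 0, 0, 0],
    [0, 0, 0, 0, 0, 0],
    [0, 0, 0, 0, 0, 0],
  ],
)

```text
time_s: 16.15
tcp_pos: [0.5843, -0.0502, 0.0732]
eef_rot: [-180.0, -0.0, -74.7]
contact_force: [0.2, -0.6, -1.7]
gripper_width: 0.0501
gripper_force: 20.0
```

Call:
carry_out(
  targets=[
    [0, 0, 0.006, 0, 0, 0],
    [0, 0, 0.004, 0, 0, 0],
    [0, 0, 0, 0, 0, 0],
    [0, 0, 0, 0, 0, 0],
  ],
)

```text
time_s: 16.65
tcp_pos: [0.5841, -0.0502, 0.0678]
eef_rot: [180.0, 0.0, -74.7]
contact_force: [0.7, 0.3, -0.4]
gripper_width: 0.0497
gripper_force: 20.0
```

Call:
carry_out(
  targets=[
    [0, 0, 0.002, 0, 0, 0],
    [0, 0, 0, 0, 0, 0],
    [0, 0, 0, 0, 0, 0],
  ],
)

```text
time_s: 17.02
tcp_pos: [0.5842, -0.0503, 0.0675]
eef_rot: [-180.0, -0.0, -74.7]
contact_force: [-2.1, -0.2, 5.8]
gripper_width: 0.0495
gripper_force: 20.0
```

The plate is down. I release, rise and check both the stack and the handle.

Call:
carry_out(
  targets=[
    [0, 0, -0.002, 0, 0, 0],
    [0, 0, 0, 0, 0, 0],
  ],
)

```text
time_s: 17.27
tcp_pos: [0.5841, -0.0502, 0.0678]
eef_rot: [-180.0, 0.0, -74.7]
contact_force: [-0.0, 0.2, -0.8]
gripper_width: 0.05
gripper_force: 20.0
```

Call:
carry_out(
  targets=[
    [0, 0, 0, 0, 0, 0],
    [0, 0, 0, 0, 0, 0],
    [0, 0, 0, 0, 0, 0],
    [0, 0, 0, 0, 0, 0],
  ],
  hand=0.8,
)

```text
time_s: 17.77
tcp_pos: [0.5841, -0.0502, 0.0679]
eef_rot: [-180.0, -0.0, -74.7]
contact_force: [0.2, -0.2, 0.5]
gripper_width: 0.07
gripper_force: 0.0
```

Call:
carry_out(
  targets=[
    [0, 0, -0.05, 0, 0, 0],
    [0, 0, -0.11, 0, 0, 0],
    [0, 0, -0.12, 0, 0, 0],
    [0, 0, 0, 0, 0, 0],
    [0, 0, 0, 0, 0, 0],
  ],
)

```text
time_s: 18.4
tcp_pos: [0.5839, -0.0501, 0.208]
eef_rot: [-180.0, 0.0, -74.7]
contact_force: [-0.1, 0.8, -1.1]
gripper_width: 0.07
gripper_force: 0.0
```

```bash
python3 - <<'E'
from h import *
s=st();c=info('wrist');im=r.capture('wrist')
cv2.imwrite('pics/w7.png',im[:,:,::-1])
print(proj(c,[W(81.5,25,70),W(93.5,25,70),W(98.4,20,57),W(206,14,105),W(220,14,105),W(206,-14,105)]).round(1))
E
```

```text
18.4 [ 0.58388204 -0.05012005  0.20802309] [-1.79962489e+02  2.34622796e-02 -7.46899201e+01] jig [[88.1 -0. ]] F [-0.1  0.8 -1.1]
[[225.1 188.4]
 [224.8 174.7]
 [231.6 165.3]
 [233.9  21. ]
 [233.7  -2.6]
 [277.2  21.2]]
```

View pics/w7.png

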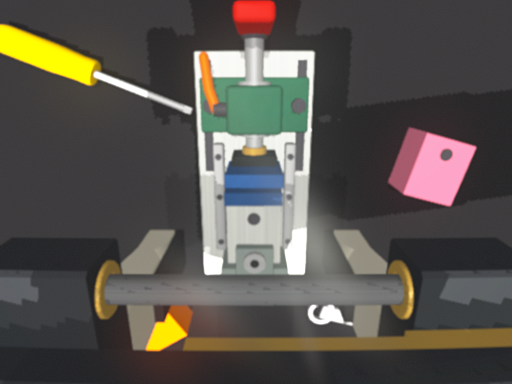

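Both plates stand upright, with tops at rows 175–187 and 191–203 just in front of the nose. The red paddle top is at (255,12) where predicted, so its centre is at about x = 213 mm. I move over it and turn 90° so the fingers close along the push direction.

Call:
carry_out(
  targets=[
    [0.084, 0, 0, 0, 0, 0.167],
    [0, 0, 0, 0, 0, 0.167],
    [0, 0, 0, 0, 0, 0.167],
    [0, 0, 0, 0, 0, 0.167],
    [0, 0, 0, 0, 0, 0.167],
  ],
  hand=0.6,
)

```text
time_s: 19.08
tcp_pos: [0.5944, -0.0909, 0.206]
eef_rot: [179.9, -0.1, -125.1]
contact_force: [-0.6, 0.1, -0.5]
gripper_width: 0.0527
gripper_force: 0.0
```

Call:
carry_out(
  targets=[
    [0, 0, 0, 0, 0, 0.167],
    [0, 0, 0, 0, 0, 0.167],
    [0, 0, 0, 0, 0, 0.167],
    [0, 0, 0, 0, 0, 0.164],
    [0, -0.083, 0, 0, 0, 0],
  ],
)

```text
time_s: 19.7
tcp_pos: [0.6056, -0.1295, 0.2065]
eef_rot: [180.0, -0.1, -164.7]
contact_force: [0.4, -0.1, -0.6]
gripper_width: 0.0526
gripper_force: 0.0
```

Call:
carry_out(
  targets=[
    [0, -0.083, 0, 0, 0, 0],
    [0, 0, 0, 0, 0, 0],
    [0, 0, 0, 0, 0, 0],
  ],
)

```text
time_s: 20.08
tcp_pos: [0.6164, -0.1708, 0.2063]
eef_rot: [179.9, -0.1, -164.7]
contact_force: [0.2, 0.6, 0.0]
gripper_width: 0.0526
gripper_force: 0.0
```

```bash
python3 - <<'E'
from h import *
s=st();c=info('wrist');im=r.capture('wrist')
cv2.imwrite('pics/w8.png',im[:,:,::-1])
print(proj(c,[W(x,y,105) for x in(206,220) for y in(14,-14)]).round(1))
H=hsv(im);b=((H[...,0]<6)|(H[...,0]>174))&(H[...,1]>150)&(H[...,2]>60)
for i,q,ct,m in blobs(b,60): print(ct.round(1),q,J(cast(c,[[q[0],q[1]],[q[0]+q[2],q[1]+q[3]]],.105)).round(1))
E
```

```text
20.075 [ 0.61641141 -0.17082812  0.20625998] [ 1.79946499e+02 -1.47615922e-01 -1.64723299e+02] jig [[213.1  -0.3]] F [0.2 0.6 0. ]
[[263.1 211.9]
 [263.5 175.8]
 [244.4 211.9]
 [244.2 175.8]]
[254.6 186.1] [245 157  20  56 952] [[219.4 -27.8]
 [204.6  14.9]]
```

View pics/w8.png

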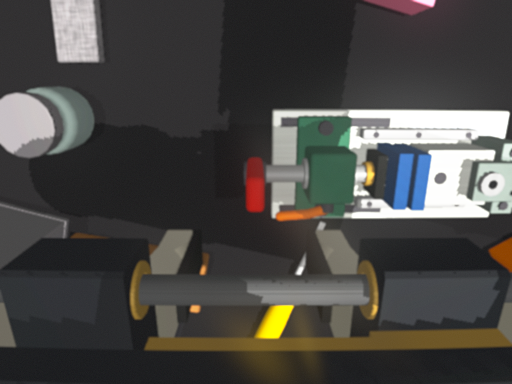

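The paddle measures x = 205–219 mm, so its centre at 212 mm is directly between the fingers. The red patch is at (255,185) and both plates are at (400,177). I go down and grip gently.

Call:
carry_out(
  targets=[
    [0, 0.002, 0.07, 0, 0, 0],
    [0, 0, 0.09, 0, 0, 0],
    [0, 0, 0.068, 0, 0, 0],
    [0, 0, 0, 0, 0, 0],
    [0, 0, 0, 0, 0, 0],
  ],
)

```text
time_s: 20.75
tcp_pos: [0.6177, -0.1694, 0.0953]
eef_rot: [-180.0, 0.1, -164.6]
contact_force: [-1.1, 0.2, 0.6]
gripper_width: 0.0523
gripper_force: 0.0
```

Call:
carry_out(
  targets=[
    [0, 0, 0, 0, 0, 0],
    [0, 0, 0, 0, 0, 0],
    [0, 0, 0, 0, 0, 0],
    [0, 0, 0, 0, 0, 0],
    [0, 0, 0, 0, 0, 0],
  ],
  hand=0,
  squeeze=20,
)

```text
time_s: 21.38
tcp_pos: [0.6169, -0.1699, 0.094]
eef_rot: [-180.0, 0.0, -164.7]
contact_force: [-0.5, 0.6, 2.2]
gripper_width: 0.0137
gripper_force: 20.0
```

```bash
python3 -c "
from h import *
st()"
```

```text
21.375 [ 0.61689408 -0.1698992   0.09404521] [-1.79995573e+02  5.54406250e-03 -1.64675898e+02] jig [[212.3   0.4]] F [-0.5  0.6  2.2]
```

Gripped, 13.7 mm wide. Now I push slowly along the tool's +y. Bite is expected after about 13 mm.

Call:
carry_out(
  targets=[
    [0, 0.004, 0, 0, 0, 0],
    [0, 0.004, 0, 0, 0, 0],
    [0, 0.004, 0, 0, 0, 0],
    [0, 0.004, 0, 0, 0, 0],
    [0, 0, 0, 0, 0, 0],
  ],
  squeeze=30,
)

```text
time_s: 22.0
tcp_pos: [0.6147, -0.1619, 0.094]
eef_rot: [180.0, -0.0, -164.7]
contact_force: [-0.9, -2.7, 2.4]
gripper_width: 0.0138
gripper_force: 30.0
```

Call:
carry_out(
  targets=[
    [0, 0.003, 0, 0, 0, 0],
    [0, 0.003, 0, 0, 0, 0],
    [0, 0, 0, 0, 0, 0],
    [0, 0, 0, 0, 0, 0],
  ],
)

```text
time_s: 22.5
tcp_pos: [0.6139, -0.1592, 0.094]
eef_rot: [180.0, 0.0, -164.7]
contact_force: [-1.3, -2.0, 4.2]
gripper_width: 0.014
gripper_force: 30.0
```

```bash
python3 -c "
from h import *
s=st();print(s['contact_force'][:2]@U)"
```

```text
22.5 [ 0.61394451 -0.15917654  0.09397327] [ 1.79998095e+02  1.02004631e-04 -1.64674829e+02] jig [[201.2   0.4]] F [-1.3 -2.   4.2]
1.5787413490335187
```

Moved 11 mm, with only the plunger friction felt. I continue in 1 mm steps.

Call:
carry_out(
  targets=[
    [0, 0.002, 0, 0, 0, 0],
    [0, 0.002, 0, 0, 0, 0],
    [0, 0, 0, 0, 0, 0],
    [0, 0, 0, 0, 0, 0],
  ],
)

```text
time_s: 23.0
tcp_pos: [0.6135, -0.1574, 0.094]
eef_rot: [-180.0, 0.0, -164.7]
contact_force: [-2.4, -4.4, 5.2]
gripper_width: 0.0136
gripper_force: 30.0
```

Call:
carry_out(
  targets=[
    [0, 0.002, 0, 0, 0, 0],
    [0, 0, 0, 0, 0, 0],
    [0, 0, 0, 0, 0, 0],
  ],
)

```text
time_s: 23.38
tcp_pos: [0.6132, -0.1564, 0.094]
eef_rot: [-180.0, 0.0, -164.7]
contact_force: [-1.7, -4.6, 4.9]
gripper_width: 0.0141
gripper_force: 30.0
```

Call:
carry_out(
  targets=[
    [0, 0.002, 0, 0, 0, 0],
    [0, 0, 0, 0, 0, 0],
    [0, 0, 0, 0, 0, 0],
  ],
)

```text
time_s: 23.75
tcp_pos: [0.613, -0.1557, 0.094]
eef_rot: [-180.0, 0.0, -164.7]
contact_force: [-1.1, -5.6, 5.0]
gripper_width: 0.014
gripper_force: 30.0
```

```bash
python3 -c "
from h import *
s=st();print(s['contact_force'][:2]@U)"
```

```text
23.75 [ 0.61303353 -0.15570834  0.09401055] [-1.79976457e+02  7.58595209e-03 -1.64679427e+02] jig [[197.6   0.4]] F [-1.1 -5.6  5. ]
5.126257533734284
```

Call:
carry_out(
  targets=[
    [0, 0.002, 0, 0, 0, 0],
    [0, 0, 0, 0, 0, 0],
    [0, 0, 0, 0, 0, 0],
  ],
)

```text
time_s: 24.12
tcp_pos: [0.6128, -0.1551, 0.094]
eef_rot: [-180.0, 0.0, -164.7]
contact_force: [0.1, -6.7, 3.7]
gripper_width: 0.0133
gripper_force: 30.0
```

Call:
carry_out(
  targets=[
    [0, 0.002, 0, 0, 0, 0],
    [0, 0, 0, 0, 0, 0],
    [0, 0, 0, 0, 0, 0],
  ],
)

```text
time_s: 24.5
tcp_pos: [0.6127, -0.1545, 0.094]
eef_rot: [-179.9, 0.0, -164.7]
contact_force: [0.6, -9.9, 3.9]
gripper_width: 0.0137
gripper_force: 30.0
```

```bash
python3 -c "
from h import *
s=st();print(s['contact_force'][:2]@U)"
```

```text
24.5 [ 0.61267714 -0.15453371  0.09396419] [-1.79929424e+02  4.54886924e-03 -1.64686876e+02] jig [[196.4   0.4]] F [ 0.6 -9.9  3.9]
9.691023624083627
```

Call:
carry_out(
  targets=[
    [0, 0.002, 0, 0, 0, 0],
    [0, 0, 0, 0, 0, 0],
    [0, 0, 0, 0, 0, 0],
  ],
)

```text
time_s: 24.88
tcp_pos: [0.6125, -0.154, 0.094]
eef_rot: [-179.9, 0.0, -164.7]
contact_force: [1.8, -12.6, 2.3]
gripper_width: 0.0141
gripper_force: 30.0
```

Call:
carry_out(
  targets=[
    [0, 0.002, 0, 0, 0, 0],
    [0, 0, 0, 0, 0, 0],
    [0, 0, 0, 0, 0, 0],
    [0, 0, 0, 0, 0, 0],
  ],
)

```text
time_s: 25.38
tcp_pos: [0.6124, -0.1534, 0.094]
eef_rot: [-179.9, 0.0, -164.7]
contact_force: [2.1, -15.0, 1.3]
gripper_width: 0.0138
gripper_force: 30.0
```

```bash
python3 - <<'E'
from h import *
s=st();print(s['contact_force'][:2]@U)
im=r.capture('wrist');cv2.imwrite('pics/w9.png',im[:,:,::-1]);print(st()['contact_force'][:2]@U)
E
```

```text
25.375 [ 0.61238552 -0.15336386  0.09400094] [-1.79878123e+02  1.44679018e-02 -1.64690315e+02] jig [[195.2   0.4]] F [  2.1 -15.    1.3]
15.024447890658086
25.425 [ 0.61239176 -0.15336927  0.09401085] [-1.79878176e+02  1.47854272e-02 -1.64688567e+02] jig [[195.2   0.4]] F [  1.6 -14.9   1.7]
14.780574335703855
```

View pics/w9.png

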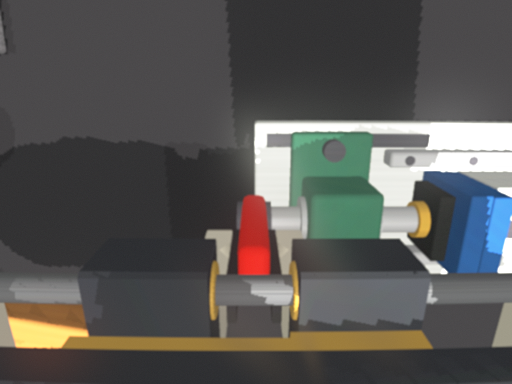

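The view shows the fingers gripping the paddle at (255,235), the black nose against the plates at (435,215), and the two plates pressed together upright at (465,220). The push is a steady 15 N, which is about 13 N in the spring plus friction. The plunger has travelled about 17 mm, well short of its stop.

```bash
python3 -c "
from plant import r
print(r.close_job())"
```

```text
the job is handed in; nothing more can be done
None
```

Job handed in: two packing plates stand upright between block and nose, and the fingers are holding the red handle with a steady push of about 15 N, roughly half the nose spring; the judge returned no verdict.

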